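# Pack a handmade flower in its round box and close the lid

### The job

Pack the finished flower that has the tall round bud: take it from the cardboard drying board and stand it upright on the floor of the round wooden box, in the middle between the four little stops, then close the box with the lid that fits, so that the lid sits down level on the rim all round. Set the flower and the lid down gently, do not drop them, keep the box upright on the table, and leave the two flat flowers and the smaller lid where they are.

Things in the scene. Friction and masses are not known exactly. Their poses are not given: they have to be found in the camera images.
- bud_flower: The flower to pack, cream, rigid, 52 mm across, 37 mm tall: a wooden backing disc 44 mm in diameter and 6 mm thick, six flat petals 6 to 12 mm above its underside, and in the middle an upright round bud 20 mm in diameter, from 12 to 37 mm, to grip it by. Stands on the drying board. Origin: centre of the underside; z up along the bud.
- box: Open round mid-brown wooden box, loose on the table: 114 mm outer, 104 mm inner diameter, 58 mm tall, floor 6 mm thick. Four pale stops, 6 mm high, stand on its floor at +x, -x, +y, -y, inner faces 27 mm from the axis, leaving the flower's disc 5 mm all round. Origin: centre of the underside; z up along the axis.
- box_rim (a point): Centre of the box's mouth, level with the top of the rim, 58 mm above the box's underside; z up along the box's axis.
- box_floor (a point): Centre of the inner floor of the box, 6 mm above its underside, the middle between the four stops; z up.
- lid: The lid that fits: mid-brown round plate 120 mm in diameter, 8 mm thick; under it a round step 8 mm deep, 96 mm wide (88 at the bottom) that enters the box's mouth with 4 mm to spare; on top a dark upright knob 22 mm in diameter. Lies knob up. Origin: centre of the step's underside; plate 8 to 16 mm, knob 16 to 42 mm above; z up. Seated: plate rests on the rim, origin 8 mm below the rim.
- small_lid: A lid of another box, too small for this one: same shape, same knob (22 mm diameter, top at 42 mm), but the plate is only 84 mm in diameter. To be left alone. Origin: centre of its underside; z up.
- flat_flower1: Flat five-petalled cream flower without bud, 54 mm across, 12 mm tall, on the drying board, to be left alone. Origin: centre of its underside; z up.
- flat_flower2: Another flat flower like flat_flower1, to be left alone.
- board: Flat perforated cardboard drying board, 270 mm by 150 mm (its x and y), 5 mm thick, fixed to the table; the three flowers stand on it in a row along its x, about 85 mm apart. Origin: centre of its underside.
There are look-alikes about, which are no part of the job. Leave any green or pink look-alike of the box alone.

How it is judged:
By the outcome, as a careful person would: the job done as asked, in the order asked, and still so for the second after the job is handed in, with the robot touching nothing.
It also fails if it takes over 64 s, if anything falls off the work surface, if the arm or the gripper's body presses on something with over 40 N, if the wrist force passes 120 N, or if a joint passes its speed limit or range.

### The arm

A 6-joint arm with a two-finger parallel gripper is mounted at the origin on the work surface. World frame = base frame: x ahead of the robot, y to its left, z up, the work surface at z = 0. Lengths are in m, angles in rad, forces in N, time in s.
With the tool pointing down it reaches from about 0.35 to 0.925 m from the base axis. Payload 6.4 kg.
Tool frame: the origin (TCP) lies at the very end of the fingers, on their centre line; the grasp point (between the pads) lies 19 mm behind it (bot.grasp_offset is the distance from the TCP to the grasp point, in m); z points along the fingers, y is the line along which they close (so a half turn about z gives the same grasp; the last joint's range is limited). The gripper opens to 94 mm and grips with 3 to 60 N. Pads are 16 mm wide; open, the fingers measure 119 mm over their backs; the gripper's body (75 mm by 177 mm) begins 78 mm behind the grasp point.
Start: joints at [-1.299, 0.245, 1.558, -0, 1.339, -0.174], TCP at [0.28, -0.586, 0.205] pointing down, gripper open.
Joint ranges: [-3.13, 3.13], [-1.02, 2.26], [0.13, 2.54], [-0.95, 4.09], [0.21, 2.88], [-2.74, 2.74]. Speed limits (rad/s): [2.57, 2.57, 3.14, 3.14, 3.14, 3.14].

### API

Orientations are given as a rotation vector (axis times angle).
In Python, from cell import bot gives the robot as it stands. The module is installed in compiled form; this text tells all that it offers.
- The arm moves only by the tool servo_tool, never from a script. Its argument "targets" is a list of rows, each a list of 3 entries, a list of its own where there are three numbers: the shift along the tool's x, y, z each as a share of 0.1 m, from -1 to 1, then the turn, a rotation vector about the tool's x, y, z each as a share of 45 degrees, from -1 to 1, then the closure, from -1 (fully open) to 1 (shut). A call has 1 to 8 rows; each row is the pose to reach, as a shift and turn from the pose commanded when the call began, along the tool's axes at that moment; what a row does not reach only later rows make up. A row lasts 1/12 s, in which the tool goes at most 41.7 mm and 7.16 degrees, less where a joint would pass 70% of its speed; a pose out of reach is approached as far as the arm can. A call with a number of a shift or a turn outside -1 to 1 is refused whole. A call with a gripper value outside its range is refused whole. The fingers move at their own pace and stop on an object; the grip force is fixed at half the most. Time passes only in rows, so rows that repeat a pose let the fingers close. It gives the time, the measured TCP pose, the force, the opening and the grip force at its end, in the units of the state.
- bot.sense(): the state, without advancing time (a new reading comes with each control period).
- bot.capture(name): name is "scene" or "top" or "wrist"; returns a dict with "frame" (400x640x3 uint8, red, green, blue), "range_z" (400x640 float32, m along the optical axis (not along the pixel's ray), 0 where there is no reading), "fovy" (degrees; the focal length in pixels is half the picture's height over the tangent of half this angle, whatever the lens; pixels are square), "cx", "cy" (the principal point, pixels), "camera_from_world" (4x4, takes a point from world to camera coordinates). Camera axes: x right, y down, z forward; pixel columns grow to the right and rows downward; lengths in m; the calibration is good to about 2 mm. The wrist camera is an equidistant fisheye: a pixel r from the principal point sees the ray r / f radians off the axis. A picture is of the moment at which its call begins.
- bot.finish_job(): hands the job in; it is judged then, once.
The state is a dict: "time": time; "joint_positions": joint angles; "joint_velocities": joint speeds; "joint_torque": joint torques, N m; "eef_pos": TCP position; "eef_rot": TCP orientation; "ft_force": force on the tool from outside, world axes, zero at the start; "torque": the same for the moment, N m; "grip_width": finger opening in m; "grip_force": force on a finger pad.
Only numpy, scipy, OpenCV 4.12 (cv2) and the standard library are available. Lean on these libraries where they do the work, as an engineer would, in place of code of your own. Each camera call takes 0.05 s, during which the arm holds its last target. There are 200 camera calls.

## Working session

There is one attempt and no reset: what is moved stays moved. The work goes in short steps, Python scripts to look and compute and a tool call to move; the robot and the scene stay as the last step left them, time stands still between calls to the robot, and variables do not carry over. Pictures are saved under pics/ and viewed, at most 12 in all, crops included, and the job is handed in when it is done.

Besides the shell and the picture viewer there is one more tool, called after ">>>" by a JSON object that holds its "op" and its "data", one argument or row to a line. servo_tool: Moves the arm, as the interface text tells. Its arguments: {"type":"object","properties":{"targets":{"type":"array"}},"required":["targets"]}

```bash
mkdir -p pics
cat > h.py <<'E'
import numpy as np, cv2
from scipy.spatial.transform import Rotation as R
from cell import bot
def cap(n,fn=None):
    c=bot.capture(n)
    if fn: cv2.imwrite('pics/'+fn,cv2.cvtColor(c['frame'],cv2.COLOR_RGB2BGR))
    return c
def world(c,u,v,z):
    """pinhole pixel -> point on plane z"""
    f=200/np.tan(np.radians(c['fovy'])/2); T=np.linalg.inv(c['camera_from_world'])
    u=np.atleast_1d(u);v=np.atleast_1d(v)
    d=np.stack([(u-c['cx'])/f,(v-c['cy'])/f,np.ones(len(u))],1)@T[:3,:3].T
    o=T[:3,3]; return o+d*((z-o[2])/d[:,2])[:,None]
def cloud(c):
    f=200/np.tan(np.radians(c['fovy'])/2); T=np.linalg.inv(c['camera_from_world'])
    v,u=np.mgrid[:400,:640]; z=c['range_z']
    p=np.stack([(u-c['cx'])/f*z,(v-c['cy'])/f*z,z],-1)
    return p@T[:3,:3].T+T[:3,3]
E
python3 - <<'E'
from h import *
for n in('top','scene'):
    c=cap(n,n+'0.png'); T=np.linalg.inv(c['camera_from_world']); print(n,c['fovy'],T[:3,3].round(3),T[:3,2].round(3),(c['range_z']>0).mean())
s=bot.sense(); print(s['eef_pos'],s['eef_rot'],R.from_rotvec(s['eef_rot']).as_matrix().round(3),s['time'],s['grip_width'])
E
```

```text
top 47.08342082866004 [0.41  0.021 1.073] [ 0.032 -0.005 -0.999] 0.9960234375
scene 50.22683272535742 [0.993 0.463 0.721] [-0.539 -0.468 -0.7  ] 0.99609375
[ 0.28012744 -0.58595517  0.20447396] [-3.06220642e+00 -6.94084650e-01  1.22830191e-04] [[ 0.902  0.431 -0.   ]
 [ 0.431 -0.902  0.002]
 [ 0.    -0.002 -1.   ]] 0.1 0.0939412405241386
```

View pics/top0.png

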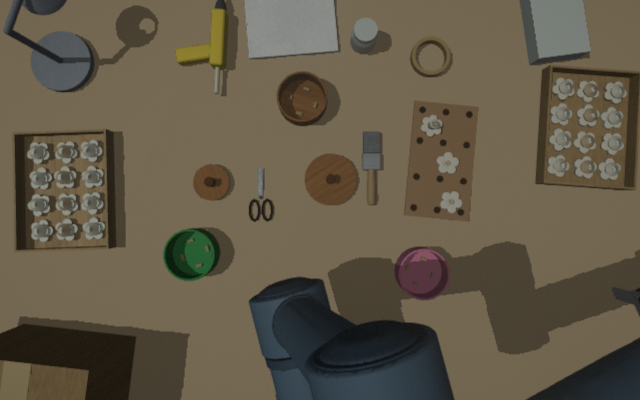

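View pics/scene0.png

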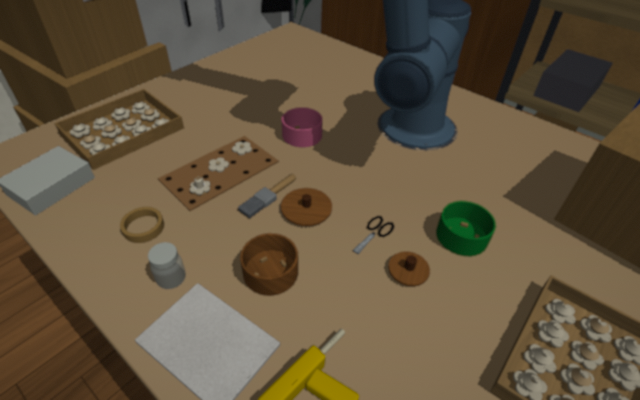

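Top view: the candidates for the bud flower are the board flowers at (431,125), (447,163) and (451,202), plus the tray flowers at left and right, which are not on the board. (431,125) looks like the one with a bud. The brown box is at (302,98), with green and pink look-alikes at (191,254) and (421,273). The large lid is at (331,180) and the small lid at (211,182). Next I'll measure them and crop in close.

Run:
```python
from h import *
c=cap('top'); P=cloud(c); v,u=np.mgrid[:400,:640]
def near(px,r): return (np.hypot(u-px[0],v-px[1])<r)&(c['range_z']>0)
zt=np.median(P[...,2][near((380,250),8)]); print('table z',zt)
for n,px in dict(f1=(431,125),f2=(447,163),f3=(451,202)).items():
    m=near(px,17); z=P[...,2]; hsv=cv2.cvtColor(c['frame'],cv2.COLOR_RGB2HSV); w=m&(hsv[...,1]<90)&(hsv[...,2]>90)
    print(n,'max z',np.sort(z[m])[-8:].round(3), 'petal centroid',world(c,[u[w].mean()],[v[w].mean()],.015).round(4),w.sum())
    t=m&(z>.033)
    if t.sum()>3: print(' bud',t.sum(),P[t].mean(0).round(4),(P[t].min(0)+P[t].max(0))/2, np.ptp(P[t],axis=0))
for n,px,r,zl,zh in(('lid',(331,180),36,.03,.06),('small',(211,182),28,.03,.06),('lidplate',(331,180),36,.011,.022),('box',(302,98),34,.052,.066)):
    m=near(px,r)&(P[...,2]>zl)&(P[...,2]<zh)
    (x,y),rr=cv2.minEnclosingCircle(P[m][:,:2].astype(np.float32)) if m.sum() else ((0,0),0)
    print(n,m.sum(),P[m].mean(0).round(4),'circ',round(x,4),round(y,4),'d',round(2*rr,4))
m=near((302,98),12); print('floor z',np.median(P[...,2][m]))
s=cap('scene'); a=s['frame'][125:205,150:290]; b=c['frame'][60:225,265:485]
a=cv2.resize(a,None,fx=4,fy=4,interpolation=3)
b=cv2.resize(b,(427,320),interpolation=3); a=a[:,:370] if a.shape[1]>370 else a
o=np.hstack([a,b]); cv2.imwrite('pics/crop.png',o[...,::-1]); print(o.shape)
```

```text
table z 0.0004869682280304044
f1 max z [0.044 0.044 0.044 0.045 0.046 0.046 0.048 0.05 ] petal centroid [[ 0.6021 -0.24    0.015 ]] 344
 bud 45 [ 0.6019 -0.2395  0.0415] [ 0.6025243  -0.24052066  0.04259113] [0.01880034 0.01859369 0.01459398]
f2 max z [0.019 0.019 0.019 0.019 0.02  0.02  0.02  0.021] petal centroid [[ 0.5148 -0.2774  0.015 ]] 384
f3 max z [0.018 0.019 0.019 0.019 0.02  0.021 0.022 0.022] petal centroid [[ 0.4262 -0.2858  0.015 ]] 389
lid 74 [ 0.4745 -0.0081  0.0422] circ 0.4748 -0.0081 d 0.0216
small 82 [0.4643 0.265  0.0415] circ 0.4641 0.2659 d 0.0223
lidplate 2030 [ 0.4748 -0.0085  0.0167] circ 0.4775 -0.0196 d 0.1424
box 394 [0.6569 0.0588 0.0579] circ 0.656 0.0587 d 0.1147
floor z 0.006893900643827333
(320, 797, 3)
```

View pics/crop.png

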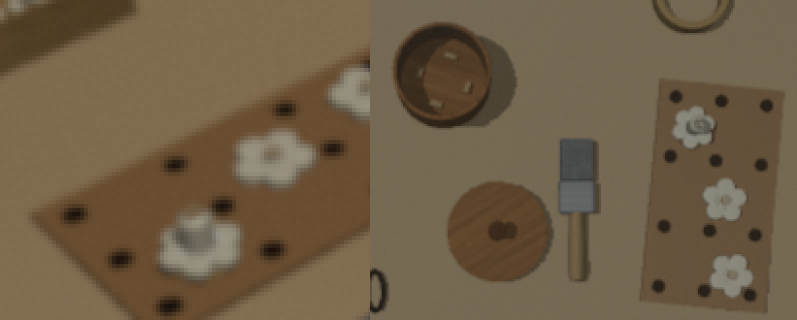

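The crop confirms the choice: only the flower at top pixel (431,125) has a raised bud. It measures (0.602, -0.240) with its top at z≈0.043, and 42 mm was expected (5 mm board + 37 mm). The box is 114.7 mm across with its rim at 58 mm, and the lid knob is 21.6 mm with its top at 42 mm, so all match the given sizes. Heading to the flower.

>>> {"op": "servo_tool", "data": {
  "targets": [
    [[0.25, -0.1, 0], [0, 0, 0], -1],
    [[0.5, -0.2, 0], [0, 0, 0], -1],
    [[0.75, -0.3, 0], [0, 0, 0], -1],
    [[1, -0.4, 0], [0, 0, 0], -1]
  ]
}}

```text
time: 0.53
eef_pos: [0.3537, -0.5063, 0.2051]
eef_rot: [-3.064, -0.693, 0.0]
ft_force: [1.0, -0.0, -0.2]
grip_width: 0.0944
grip_force: 0.0
```

>>> {"op": "servo_tool", "data": {
  "targets": [
    [[0.25, -0.1, 0], [0, 0, 0], -1],
    [[0.5, -0.2, 0], [0, 0, 0], -1],
    [[0.75, -0.3, 0], [0, 0, 0], -1],
    [[1, -0.4, 0], [0, 0, 0], -1]
  ]
}}

```text
time: 0.87
eef_pos: [0.4269, -0.4269, 0.2053]
eef_rot: [-3.064, -0.694, 0.0]
ft_force: [1.0, -0.2, -0.0]
grip_width: 0.094
grip_force: 0.0
```

>>> {"op": "servo_tool", "data": {
  "targets": [
    [[0.25, -0.1, 0], [0, 0, 0], -1],
    [[0.5, -0.2, 0], [0, 0, 0], -1],
    [[0.75, -0.3, 0], [0, 0, 0], -1],
    [[1, -0.4, 0], [0, 0, 0], -1]
  ]
}}

```text
time: 1.2
eef_pos: [0.4999, -0.3477, 0.2053]
eef_rot: [-3.064, -0.694, 0.0]
ft_force: [-0.5, 0.3, -0.2]
grip_width: 0.0937
grip_force: 0.0
```

>>> {"op": "servo_tool", "data": {
  "targets": [
    [[0.25, -0.1, 0], [0, 0, 0], -1],
    [[0.5, -0.2, 0], [0, 0, 0], -1],
    [[0.75, -0.3, 0], [0, 0, 0], -1],
    [[1, -0.4, 0], [0, 0, 0], -1],
    [[1, -0.4, 0], [0, 0, 0], -1],
    [[1, -0.4, 0], [0, 0, 0], -1]
  ]
}}

```text
time: 1.7
eef_pos: [0.5725, -0.2687, 0.2051]
eef_rot: [-3.063, -0.698, 0.001]
ft_force: [-0.2, -0.7, -0.0]
grip_width: 0.0942
grip_force: 0.0
```

>>> {"op": "servo_tool", "data": {
  "targets": [
    [[0.2, -0.07, 0.1], [0, 0, 0], -0.2],
    [[0.39, -0.13, 0.3], [0, 0, 0], -0.2],
    [[0.39, -0.13, 0.6], [0, 0, 0], -0.2],
    [[0.39, -0.13, 0.9], [0, 0, 0], -0.2],
    [[0.39, -0.13, 1], [0, 0, 0], -0.2],
    [[0.39, -0.13, 1], [0, 0, 0], -0.2],
    [[0.39, -0.13, 1], [0, 0, 0], -0.2]
  ]
}}

```text
time: 2.28
eef_pos: [0.6015, -0.242, 0.1059]
eef_rot: [3.064, 0.693, -0.0]
ft_force: [0.4, 0.1, 1.4]
grip_width: 0.0567
grip_force: 0.0
```

Run:
```python
from h import *
c=cap('wrist','w1.png'); T=np.linalg.inv(c['camera_from_world']); print(c['fovy'],T[:3,3].round(3),T[:3,2].round(3))
for n in('top','scene'):
    c=cap(n); P=cloud(c)
    for k,(x,y),zl,zh in(('bud',(.602,-.24),.033,.046),('knob',(.4748,-.008),.038,.046),('rim',(.656,.0587),.054,.062)):
        r=.066 if k=='rim' else .016
        m=(np.hypot(P[...,0]-x,P[...,1]-y)<r)&(P[...,2]>zl)&(P[...,2]<zh)
        if m.sum()>8:
            q=P[m][:,:2].astype(np.float32); (a,b),rr=cv2.minEnclosingCircle(q); print(n,k,m.sum(),q.mean(0).round(4),round(a,4),round(b,4),round(2*rr,4))
s=bot.sense(); print(s['eef_pos'],s['grip_width'])
```

```text
65.70646984690485 [ 0.665 -0.213  0.285] [-0.222 -0.105 -0.969]
top knob 67 [ 0.4748 -0.008 ] 0.4747 -0.0082 0.0216
top rim 351 [0.6559 0.0591] 0.656 0.0586 0.1147
scene bud 42 [ 0.604  -0.2343] 0.6022 -0.2372 0.0204
scene knob 61 [ 0.475  -0.0047] 0.4747 -0.005 0.0249
scene rim 471 [0.6571 0.0632] 0.6556 0.0611 0.1164
[ 0.60294224 -0.2424286   0.10814081] 0.056620586119950196
```

View pics/w1.png

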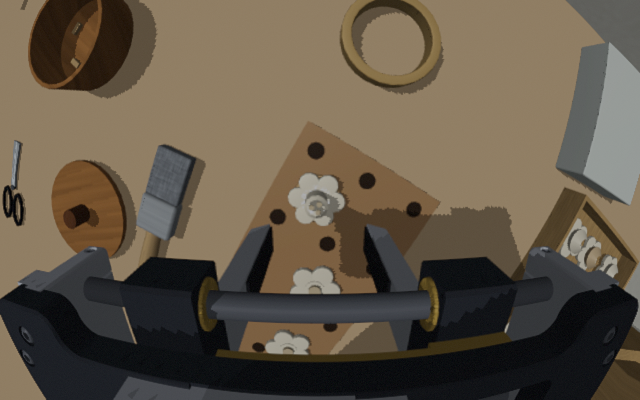

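Wrist view: the bud at (318,205) is centred between the finger tips (columns ~253 and 385), and the flat flowers at (316,280) and (288,345) are clear of the fingers. A quick fisheye-ray check, then down.

```bash
cat >> h.py <<'E'
def fish(c,u,v,z):
    f=200/np.tan(np.radians(c['fovy'])/2); T=np.linalg.inv(c['camera_from_world'])
    a,b=u-c['cx'],v-c['cy']; r=np.hypot(a,b); t=r/f
    d=T[:3,:3]@np.array([np.sin(t)*a/r,np.sin(t)*b/r,np.cos(t)]); return T[:3,3]+d*((z-T[2,3])/d[2])
def go(x,y,z):
    s=bot.sense(); M=R.from_rotvec(s['eef_rot']).as_matrix(); print('tool shift/0.1:',(M.T@(np.array([x,y,z])-s['eef_pos'])*10).round(3),'at',s['eef_pos'].round(4))
E
python3 - <<'E'
from h import *
c=cap('wrist'); print(fish(c,318,201,.042),fish(c,316,200,.015)); go(.602,-.239,.021)
E
```

```text
[ 0.60878796 -0.24055142  0.042     ] [ 0.60256727 -0.24158734  0.015     ]
tool shift/0.1: [ 0.004 -0.036  0.87 ] at [ 0.6029 -0.2422  0.108 ]
```

>>> {"op": "servo_tool", "data": {
  "targets": [
    [[0.01, -0.03, 0.15], [0, 0, 0], -0.2],
    [[0.01, -0.03, 0.35], [0, 0, 0], -0.2],
    [[0.01, -0.03, 0.55], [0, 0, 0], -0.2],
    [[0.01, -0.03, 0.7], [0, 0, 0], -0.2],
    [[0.01, -0.03, 0.8], [0, 0, 0], -0.2],
    [[0.01, -0.03, 0.86], [0, 0, 0], -0.2],
    [[0.01, -0.03, 0.86], [0, 0, 0], -0.2],
    [[0.01, -0.03, 0.86], [0, 0, 0], -0.2]
  ]
}}

```text
time: 3.15
eef_pos: [0.6019, -0.2383, 0.0201]
eef_rot: [3.063, 0.694, 0.001]
ft_force: [0.4, 0.3, 0.9]
grip_width: 0.0565
grip_force: 0.0
```

Run:
```python
from h import *
c=cap('wrist'); cv2.imwrite('pics/w2.png',cv2.resize(c['frame'][180:330,200:440],None,fx=3,fy=3)[...,::-1]); go(.603,-.239,.021)
```

```text
tool shift/0.1: [ 0.005  0.009 -0.004] at [ 0.6022 -0.2384  0.0206]
```

View pics/w2.png

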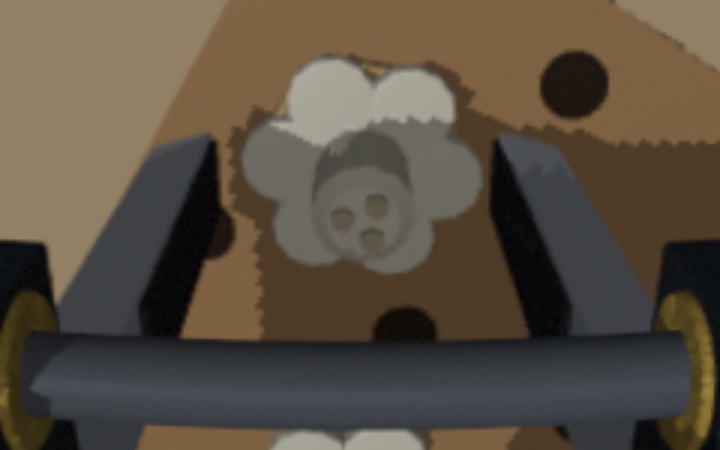

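The bud's front edge (row 130) and the finger fronts (row ~140) fit a bud centred on the pads, between the fingers. Closing now.

>>> {"op": "servo_tool", "data": {
  "targets": [
    [[0, 0, 0], [0, 0, 0], 0.2],
    [[0, 0, 0], [0, 0, 0], 0.5],
    [[0, 0, 0], [0, 0, 0], 1],
    [[0, 0, 0], [0, 0, 0], 1],
    [[0, 0, 0], [0, 0, 0], 1],
    [[0, 0, 0], [0, 0, 0], 1],
    [[0, 0, 0], [0, 0, 0], 1],
    [[0, 0, 0], [0, 0, 0], 1]
  ]
}}

```text
time: 3.87
eef_pos: [0.6015, -0.2381, 0.0196]
eef_rot: [3.064, 0.694, 0.0]
ft_force: [-1.0, -1.6, 1.8]
grip_width: 0.0194
grip_force: 30.0
```

>>> {"op": "servo_tool", "data": {
  "targets": [
    [[0, 0, -0.1], [0, 0, 0], 1],
    [[0, 0, -0.25], [0, 0, 0], 1],
    [[0, 0, -0.4], [0, 0, 0], 1],
    [[0, 0, -0.6], [0, 0, 0], 1],
    [[0, 0, -0.8], [0, 0, 0], 1],
    [[0, 0, -1], [0, 0, 0], 1],
    [[0, 0, -1], [0, 0, 0], 1],
    [[0, 0, -1], [0, 0, 0], 1]
  ]
}}

```text
time: 4.53
eef_pos: [0.6026, -0.2387, 0.1221]
eef_rot: [3.061, 0.694, 0.005]
ft_force: [-0.7, -0.1, -0.6]
grip_width: 0.0194
grip_force: 30.0
```

Run:
```python
from h import *
c=cap('wrist'); cv2.imwrite('pics/w3.png',cv2.resize(c['frame'][150:330,180:460],None,fx=2.5,fy=2.5)[...,::-1]); go(.656,.060,.121)
s=bot.sense(); print(s['grip_width'],s['grip_force'],s['ft_force'])
```

```text
tool shift/0.1: [ 1.777 -2.454 -0.01 ] at [ 0.6015 -0.238   0.1201]
0.019388407904332557 29.999715819267294 [ 0.14602691  0.24316014 -0.91934081]
```

View pics/w3.png

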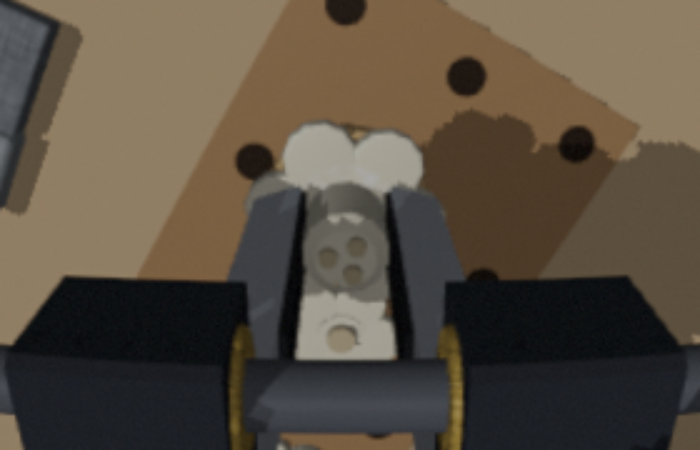

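The flower is lifted and level, with the bud at crop (345,240) between the fingers. Moving over the box.

>>> {"op": "servo_tool", "data": {
  "targets": [
    [[0.15, -0.2, 0], [0, 0, 0], 1],
    [[0.3, -0.41, 0], [0, 0, 0], 1],
    [[0.45, -0.61, 0], [0, 0, 0], 1],
    [[0.59, -0.82, 0], [0, 0, 0], 1]
  ]
}}

```text
time: 4.92
eef_pos: [0.6183, -0.1372, 0.1175]
eef_rot: [-3.062, -0.693, 0.004]
ft_force: [0.7, -0.7, -0.0]
grip_width: 0.0196
grip_force: 30.0
```

>>> {"op": "servo_tool", "data": {
  "targets": [
    [[0.15, -0.2, 0], [0, 0, 0], 1],
    [[0.3, -0.41, 0], [0, 0, 0], 1],
    [[0.45, -0.61, 0], [0, 0, 0], 1],
    [[0.59, -0.82, 0], [0, 0, 0], 1]
  ]
}}

```text
time: 5.25
eef_pos: [0.6361, -0.0377, 0.1175]
eef_rot: [-3.063, -0.694, 0.004]
ft_force: [0.7, -0.4, -0.0]
grip_width: 0.0193
grip_force: 30.0
```

>>> {"op": "servo_tool", "data": {
  "targets": [
    [[0.15, -0.2, 0], [0, 0, 0], 1],
    [[0.3, -0.41, 0], [0, 0, 0], 1],
    [[0.45, -0.61, 0], [0, 0, 0], 1],
    [[0.55, -0.75, 0], [0, 0, 0], 1],
    [[0.59, -0.82, 0], [0, 0, 0], 1],
    [[0.59, -0.82, 0], [0, 0, 0], 1],
    [[0.59, -0.82, 0], [0, 0, 0], 1],
    [[0.59, -0.82, 0], [0, 0, 0], 1]
  ]
}}

```text
time: 5.92
eef_pos: [0.6546, 0.0593, 0.1188]
eef_rot: [-3.064, -0.693, 0.002]
ft_force: [0.2, 0.3, -0.3]
grip_width: 0.0191
grip_force: 30.0
```

Run:
```python
from h import *
go(.656,.060,.0215)
c=cap('scene','s1.png'); P=cloud(c)
m=(np.hypot(P[...,0]-.656,P[...,1]-.06)<.066)&(P[...,2]>.054)&(P[...,2]<.062)
print(m.sum(),P[m].mean(0)); c=cap('wrist'); cv2.imwrite('pics/w4.png',cv2.resize(c['frame'][80:330,140:500],None,fx=2,fy=2)[...,::-1])
```

```text
tool shift/0.1: [0.017 0.    0.973] at [0.6546 0.0593 0.1188]
400 [0.66403068 0.07073202 0.05780983]
```

View pics/w4.png

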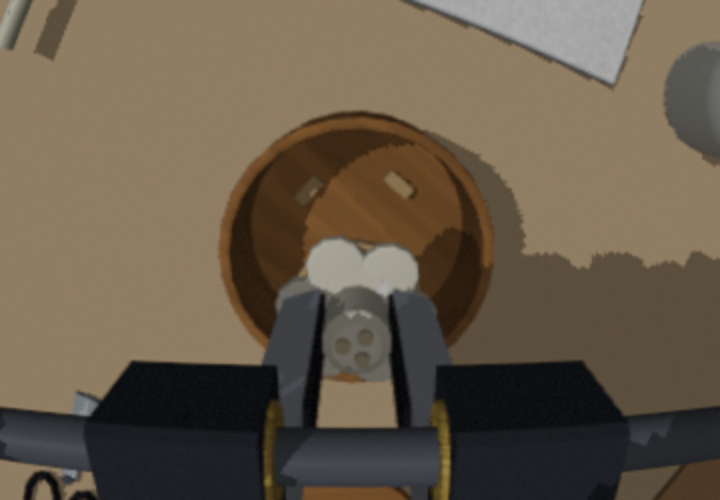

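The box is centred on column ~356 and the fingers on ~357. Descending, slower at the end.

>>> {"op": "servo_tool", "data": {
  "targets": [
    [[0.017, 0, 0.15], [0, 0, 0], 1],
    [[0.017, 0, 0.3], [0, 0, 0], 1],
    [[0.017, 0, 0.45], [0, 0, 0], 1],
    [[0.017, 0, 0.6], [0, 0, 0], 1],
    [[0.017, 0, 0.72], [0, 0, 0], 1],
    [[0.017, 0, 0.82], [0, 0, 0], 1],
    [[0.017, 0, 0.88], [0, 0, 0], 1],
    [[0.017, 0, 0.9], [0, 0, 0], 1]
  ]
}}

```text
time: 6.68
eef_pos: [0.6557, 0.0611, 0.0277]
eef_rot: [-3.063, -0.694, 0.003]
ft_force: [-0.2, -1.0, -0.8]
grip_width: 0.0197
grip_force: 30.0
```

>>> {"op": "servo_tool", "data": {
  "targets": [
    [[0, 0, 0], [0, 0, 0], 1],
    [[0, 0, 0], [0, 0, 0], 1],
    [[0, 0, 0.01], [0, 0, 0], 1],
    [[0, 0, 0.02], [0, 0, 0], 1],
    [[0, 0, 0.03], [0, 0, 0], 1],
    [[0, 0, 0.03], [0, 0, 0], 1]
  ]
}}

```text
time: 7.18
eef_pos: [0.6566, 0.061, 0.0266]
eef_rot: [3.064, 0.694, 0.0]
ft_force: [-0.5, -0.5, -0.3]
grip_width: 0.0192
grip_force: 30.0
```

Run:
```python
from h import *
go(.656,.060,.0205); c=cap('wrist'); cv2.imwrite('pics/w5.png',cv2.resize(c['frame'][100:330,160:480],None,fx=2.2,fy=2.2)[...,::-1])
```

```text
tool shift/0.1: [-0.01   0.007  0.061] at [0.6566 0.061  0.0266]
```

View pics/w5.png

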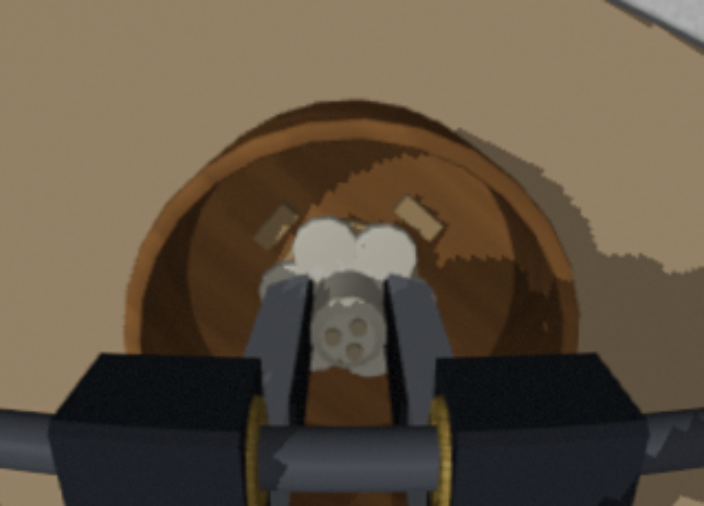

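Centred: the stops sit at crop (277,228) and (419,220), midpoint 348, and the bud is at 349. Lowering the last 6 mm in small steps.

>>> {"op": "servo_tool", "data": {
  "targets": [
    [[-0.005, 0.005, 0.015], [0, 0, 0], 1],
    [[-0.005, 0.005, 0.03], [0, 0, 0], 1],
    [[-0.005, 0.005, 0.04], [0, 0, 0], 1],
    [[-0.005, 0.005, 0.045], [0, 0, 0], 1],
    [[-0.005, 0.005, 0.045], [0, 0, 0], 1]
  ]
}}

```text
time: 7.65
eef_pos: [0.6562, 0.0604, 0.0217]
eef_rot: [-3.064, -0.694, 0.001]
ft_force: [0.2, -0.5, 0.1]
grip_width: 0.019
grip_force: 30.0
```

>>> {"op": "servo_tool", "data": {
  "targets": [
    [[0, 0, 0.005], [0, 0, 0], 1],
    [[0, 0, 0.01], [0, 0, 0], 1],
    [[0, 0, 0.01], [0, 0, 0], 1],
    [[0, 0, 0.01], [0, 0, 0], 1]
  ]
}}

```text
time: 7.98
eef_pos: [0.6563, 0.0604, 0.021]
eef_rot: [-3.064, -0.694, -0.0]
ft_force: [0.5, 0.0, -0.3]
grip_width: 0.0191
grip_force: 30.0
```

>>> {"op": "servo_tool", "data": {
  "targets": [
    [[0, 0, 0.005], [0, 0, 0], 1],
    [[0, 0, 0.008], [0, 0, 0], 1],
    [[0, 0, 0.008], [0, 0, 0], 1],
    [[0, 0, 0.008], [0, 0, 0], 1]
  ]
}}

```text
time: 8.32
eef_pos: [0.6565, 0.0604, 0.0206]
eef_rot: [3.064, 0.695, 0.0]
ft_force: [-1.7, 0.4, 4.4]
grip_width: 0.0194
grip_force: 30.0
```

Contact at 4.4 N, as expected. Releasing gently and lifting.

>>> {"op": "servo_tool", "data": {
  "targets": [
    [[0, 0, 0], [0, 0, 0], 0.5],
    [[0, 0, 0], [0, 0, 0], 0.3],
    [[0, 0, 0], [0, 0, 0], 0.2],
    [[0, 0, 0], [0, 0, 0], 0.2],
    [[0, 0, 0], [0, 0, 0], 0.2],
    [[0, 0, 0], [0, 0, 0], 0.2]
  ]
}}

```text
time: 8.82
eef_pos: [0.6562, 0.0604, 0.02]
eef_rot: [-3.064, -0.694, 0.0]
ft_force: [0.6, 1.1, 0.3]
grip_width: 0.0376
grip_force: 0.0
```

>>> {"op": "servo_tool", "data": {
  "targets": [
    [[0, 0, -0.1], [0, 0, 0], 0.2],
    [[0, 0, -0.25], [0, 0, 0], 0.2],
    [[0, 0, -0.5], [0, 0, 0], 0.2],
    [[0, 0, -0.75], [0, 0, 0], 0.2],
    [[0, 0, -1], [0, 0, 0], 0.2],
    [[0, 0, -1], [0, 0, 0], 0.2]
  ]
}}

```text
time: 9.32
eef_pos: [0.6607, 0.0602, 0.1286]
eef_rot: [3.06, 0.694, 0.019]
ft_force: [1.0, 0.5, 0.5]
grip_width: 0.0379
grip_force: 0.0
```

Run:
```python
from h import *
go(.4748,-.0067,.12); c=cap('wrist'); cv2.imwrite('pics/w6.png',cv2.resize(c['frame'][80:330,140:500],None,fx=2,fy=2)[...,::-1]); print(bot.sense()['grip_width'])
```

```text
tool shift/0.1: [-1.967 -0.199  0.063] at [0.6607 0.0602 0.1286]
0.037624290932897334
```

View pics/w6.png

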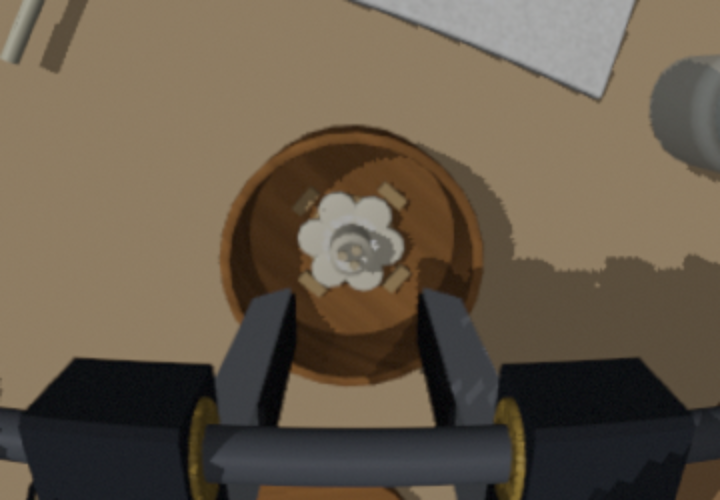

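The flower stands upright at crop (351,242), and the midpoint of the four stops is (352,240), so it is well centred. On to the lid.

>>> {"op": "servo_tool", "data": {
  "targets": [
    [[-0.25, -0.02, 0], [0, 0, 0], 0],
    [[-0.5, -0.05, 0], [0, 0, 0], 0],
    [[-0.75, -0.07, 0], [0, 0, 0], 0],
    [[-0.96, -0.09, 0], [0, 0, 0], 0]
  ]
}}

```text
time: 9.7
eef_pos: [0.5636, 0.0269, 0.119]
eef_rot: [-3.063, -0.694, 0.004]
ft_force: [-0.1, -0.2, 0.3]
grip_width: 0.0471
grip_force: 0.0
```

>>> {"op": "servo_tool", "data": {
  "targets": [
    [[-0.25, -0.02, 0], [0, 0, 0], 0],
    [[-0.5, -0.05, 0], [0, 0, 0], 0],
    [[-0.75, -0.07, 0], [0, 0, 0], 0],
    [[-0.96, -0.09, 0], [0, 0, 0], 0],
    [[-0.96, -0.09, 0], [0, 0, 0], 0],
    [[-0.96, -0.09, 0], [0, 0, 0], 0],
    [[-0.96, -0.09, 0], [0, 0, 0], 0]
  ]
}}

```text
time: 10.28
eef_pos: [0.4759, -0.0061, 0.1202]
eef_rot: [3.064, 0.694, 0.001]
ft_force: [0.0, -0.5, -0.5]
grip_width: 0.047
grip_force: 0.0
```

Run:
```python
from h import *
go(.4748,-.0067,.020); c=cap('wrist'); cv2.imwrite('pics/w7.png',cv2.resize(c['frame'][80:330,140:500],None,fx=2,fy=2)[...,::-1]); print(bot.sense()['grip_width'])
P=cloud(cap('scene'));m=(np.hypot(P[...,0]-.656,P[...,1]-.06)<.066)&(P[...,2]>.054)&(P[...,2]<.062); q=P[m][:,:2].astype(np.float32); print('rim scene',q.mean(0),cv2.minEnclosingCircle(q))
P=cloud(cap('top'));m=(np.hypot(P[...,0]-.656,P[...,1]-.06)<.066)&(P[...,2]>.054)&(P[...,2]<.062); q=P[m][:,:2].astype(np.float32); print('rim top',q.mean(0),cv2.minEnclosingCircle(q))
```

```text
tool shift/0.1: [-1.300e-02  1.000e-03  1.002e+00] at [ 0.4759 -0.0061  0.1202]
0.046769634296626166
rim scene [0.6580058  0.06374235] ((0.6558703780174255, 0.06061158701777458), 0.058002203702926636)
rim top [0.6577682  0.05891068] ((0.656033992767334, 0.05846354365348816), 0.0569942332804203)
```

View pics/w7.png

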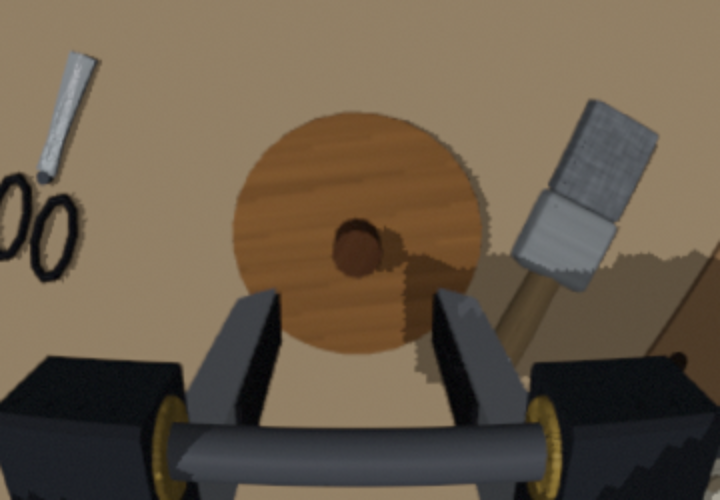

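The knob at crop (357,247) lines up with the finger midline, and the box has not moved. Lowering, gripping and lifting a little.

>>> {"op": "servo_tool", "data": {
  "targets": [
    [[-0.01, 0, 0.2], [0, 0, 0], 0],
    [[-0.01, 0, 0.4], [0, 0, 0], 0],
    [[-0.01, 0, 0.6], [0, 0, 0], 0],
    [[-0.01, 0, 0.75], [0, 0, 0], 0],
    [[-0.01, 0, 0.88], [0, 0, 0], 0],
    [[-0.01, 0, 0.95], [0, 0, 0], 0],
    [[-0.01, 0, 0.98], [0, 0, 0], 0],
    [[-0.01, 0, 0.98], [0, 0, 0], 0]
  ]
}}

```text
time: 11.1
eef_pos: [0.4744, -0.0064, 0.0217]
eef_rot: [-3.063, -0.695, 0.001]
ft_force: [0.5, 1.1, 0.5]
grip_width: 0.0472
grip_force: 0.0
```

>>> {"op": "servo_tool", "data": {
  "targets": [
    [[0, 0, 0], [0, 0, 0], 0.3],
    [[0, 0, 0], [0, 0, 0], 0.6],
    [[0, 0, 0], [0, 0, 0], 1],
    [[0, 0, 0], [0, 0, 0], 1],
    [[0, 0, 0], [0, 0, 0], 1],
    [[0, 0, 0], [0, 0, 0], 1],
    [[0, 0, 0], [0, 0, 0], 1],
    [[0, 0, 0], [0, 0, 0], 1]
  ]
}}

```text
time: 11.77
eef_pos: [0.4749, -0.0067, 0.0227]
eef_rot: [3.063, 0.694, 0.001]
ft_force: [-0.5, -0.2, 5.0]
grip_width: 0.0211
grip_force: 30.0
```

>>> {"op": "servo_tool", "data": {
  "targets": [
    [[0, 0, -0.1], [0, 0, 0], 1],
    [[0, 0, -0.25], [0, 0, 0], 1],
    [[0, 0, -0.4], [0, 0, 0], 1],
    [[0, 0, -0.6], [0, 0, 0], 1],
    [[0, 0, -0.8], [0, 0, 0], 1],
    [[0, 0, -0.9], [0, 0, 0], 1],
    [[0, 0, -0.9], [0, 0, 0], 1],
    [[0, 0, -0.9], [0, 0, 0], 1]
  ]
}}

```text
time: 12.43
eef_pos: [0.4742, -0.0065, 0.112]
eef_rot: [3.064, 0.695, 0.0]
ft_force: [0.5, 0.5, -2.0]
grip_width: 0.0212
grip_force: 30.0
```

Run:
```python
from h import *
go(.656,.060,.111); s=bot.sense(); print(s['grip_width'],s['grip_force'],s['ft_force'],s['torque'])
P=cloud(cap('scene')); x,y=s['eef_pos'][:2]
m=(np.hypot(P[...,0]-x,P[...,1]-y)<.07)&(P[...,2]>.085)&(P[...,2]<.13)
q=P[m]; q=q[np.abs(q[:,2]-np.median(q[:,2]))<.008]
A=np.c_[q[:,:2]-[x,y],np.ones(len(q))]; k=np.linalg.lstsq(A,q[:,2],rcond=None)[0]; print('lid plane slope/h',k,len(q),q.min(0),q.max(0), cv2.minEnclosingCircle(q[:,:2].astype(np.float32)))
```

```text
tool shift/0.1: [1.927 0.184 0.01 ] at [ 0.4742 -0.0065  0.112 ]
0.02122235697128158 29.999442994594574 [ 0.47667488  0.46440997 -2.02231819] [ 0.00412743  0.01012095 -0.00456548]
lid plane slope/h [-0.0105542  -0.00612276  0.10557736] 1357 [ 0.41441409 -0.06539324  0.09802044] [0.53340716 0.05464717 0.11336356] ((0.47387173771858215, -0.006009738892316818), 0.062190666794776917)
```

The lid is level (slope under 0.7°) and centred on the tool. Carrying it over the box; it should seat at TCP z ≈ 0.0725.

>>> {"op": "servo_tool", "data": {
  "targets": [
    [[0.15, 0.01, 0], [0, 0, 0], 1],
    [[0.35, 0.03, 0], [0, 0, 0], 1],
    [[0.55, 0.05, 0], [0, 0, 0], 1],
    [[0.75, 0.07, 0], [0, 0, 0], 1],
    [[0.96, 0.09, 0], [0, 0, 0], 1]
  ]
}}

```text
time: 12.9
eef_pos: [0.5643, 0.0272, 0.1099]
eef_rot: [-3.063, -0.694, 0.006]
ft_force: [-0.3, 0.4, -1.8]
grip_width: 0.0213
grip_force: 30.0
```

>>> {"op": "servo_tool", "data": {
  "targets": [
    [[0.2, 0.02, 0], [0, 0, 0], 1],
    [[0.4, 0.04, 0], [0, 0, 0], 1],
    [[0.6, 0.06, 0], [0, 0, 0], 1],
    [[0.8, 0.08, 0], [0, 0, 0], 1],
    [[0.96, 0.09, 0], [0, 0, 0], 1],
    [[0.96, 0.09, 0], [0, 0, 0], 1],
    [[0.96, 0.09, 0], [0, 0, 0], 1],
    [[0.96, 0.09, 0], [0, 0, 0], 1]
  ]
}}

```text
time: 13.57
eef_pos: [0.6538, 0.0598, 0.1104]
eef_rot: [-3.063, -0.694, 0.005]
ft_force: [-0.2, -0.1, -1.5]
grip_width: 0.021
grip_force: 30.0
```

Run:
```python
from h import *
go(.656,.0603,.083)
for n in('scene','top'):
    P=cloud(cap(n)); x,y=bot.sense()['eef_pos'][:2]
    m=(np.hypot(P[...,0]-x,P[...,1]-y)<.07)&(P[...,2]>.085)&(P[...,2]<.13)
    q=P[m]
    if len(q)<99: continue
    q=q[np.abs(q[:,2]-np.median(q[:,2]))<.008]; print(n,len(q),cv2.minEnclosingCircle(q[:,:2].astype(np.float32)))
```

```text
tool shift/0.1: [0.023 0.005 0.274] at [0.6538 0.0598 0.1104]
scene 2042 ((0.6529412269592285, 0.06112643703818321), 0.06090296059846878)
```

>>> {"op": "servo_tool", "data": {
  "targets": [
    [[0.023, 0.008, 0.06], [0, 0, 0], 1],
    [[0.023, 0.008, 0.12], [0, 0, 0], 1],
    [[0.023, 0.008, 0.18], [0, 0, 0], 1],
    [[0.023, 0.008, 0.23], [0, 0, 0], 1],
    [[0.023, 0.008, 0.26], [0, 0, 0], 1],
    [[0.023, 0.008, 0.26], [0, 0, 0], 1],
    [[0.023, 0.008, 0.26], [0, 0, 0], 1],
    [[0.023, 0.008, 0.26], [0, 0, 0], 1]
  ]
}}

```text
time: 14.33
eef_pos: [0.6581, 0.0602, 0.0864]
eef_rot: [3.064, 0.695, 0.001]
ft_force: [-0.6, 0.3, -1.2]
grip_width: 0.0213
grip_force: 30.0
```

>>> {"op": "servo_tool", "data": {
  "targets": [
    [[0, 0, 0.02], [0, 0, 0], 1],
    [[0, 0, 0.04], [0, 0, 0], 1],
    [[0, 0, 0.05], [0, 0, 0], 1],
    [[0, 0, 0.05], [0, 0, 0], 1],
    [[0, 0, 0.05], [0, 0, 0], 1]
  ]
}}

```text
time: 14.75
eef_pos: [0.6578, 0.0602, 0.081]
eef_rot: [-3.064, -0.695, 0.0]
ft_force: [-0.7, 0.2, -1.7]
grip_width: 0.0216
grip_force: 30.0
```

>>> {"op": "servo_tool", "data": {
  "targets": [
    [[-0.01, -0.005, 0], [0, 0, 0], 1],
    [[-0.016, -0.008, 0], [0, 0, 0], 1],
    [[-0.016, -0.008, 0.015], [0, 0, 0], 1],
    [[-0.016, -0.008, 0.03], [0, 0, 0], 1],
    [[-0.016, -0.008, 0.045], [0, 0, 0], 1],
    [[-0.016, -0.008, 0.05], [0, 0, 0], 1],
    [[-0.016, -0.008, 0.05], [0, 0, 0], 1]
  ]
}}

```text
time: 15.33
eef_pos: [0.6558, 0.0602, 0.0758]
eef_rot: [-3.064, -0.694, 0.001]
ft_force: [-0.5, -0.2, -1.3]
grip_width: 0.0215
grip_force: 30.0
```

>>> {"op": "servo_tool", "data": {
  "targets": [
    [[0, 0, 0.01], [0, 0, 0], 1],
    [[0, 0, 0.02], [0, 0, 0], 1],
    [[0, 0, 0.025], [0, 0, 0], 1],
    [[0, 0, 0.025], [0, 0, 0], 1]
  ]
}}

```text
time: 15.67
eef_pos: [0.656, 0.0603, 0.0735]
eef_rot: [-3.064, -0.694, 0.0]
ft_force: [0.7, -0.2, -2.8]
grip_width: 0.021
grip_force: 30.0
```

No contact so far, so the step has entered the mouth cleanly. The last millimetre goes in fine steps.

>>> {"op": "servo_tool", "data": {
  "targets": [
    [[0, 0, 0.005], [0, 0, 0], 1],
    [[0, 0, 0.01], [0, 0, 0], 1],
    [[0, 0, 0.01], [0, 0, 0], 1],
    [[0, 0, 0.01], [0, 0, 0], 1]
  ]
}}

```text
time: 16.0
eef_pos: [0.6561, 0.0602, 0.0728]
eef_rot: [3.064, 0.694, 0.0]
ft_force: [0.3, 0.2, -0.4]
grip_width: 0.0212
grip_force: 30.0
```

>>> {"op": "servo_tool", "data": {
  "targets": [
    [[0, 0, 0.004], [0, 0, 0], 1],
    [[0, 0, 0.006], [0, 0, 0], 1],
    [[0, 0, 0.006], [0, 0, 0], 1],
    [[0, 0, 0.006], [0, 0, 0], 1]
  ]
}}

```text
time: 16.33
eef_pos: [0.6561, 0.0602, 0.0728]
eef_rot: [3.064, 0.695, 0.0]
ft_force: [-3.9, -0.7, 5.0]
grip_width: 0.0214
grip_force: 30.0
```

Seated: 5 N of support at TCP z 0.0728. Release, lift and check.

>>> {"op": "servo_tool", "data": {
  "targets": [
    [[0, 0, 0], [0, 0, 0], 0.5],
    [[0, 0, 0], [0, 0, 0], 0.2],
    [[0, 0, 0], [0, 0, 0], 0],
    [[0, 0, 0], [0, 0, 0], 0],
    [[0, 0, 0], [0, 0, 0], 0],
    [[0, 0, 0], [0, 0, 0], 0]
  ]
}}

```text
time: 16.83
eef_pos: [0.656, 0.0602, 0.0719]
eef_rot: [-3.064, -0.694, -0.0]
ft_force: [-0.3, -0.2, -0.0]
grip_width: 0.0466
grip_force: 0.0
```

>>> {"op": "servo_tool", "data": {
  "targets": [
    [[0, 0, -0.1], [0, 0, 0], 0],
    [[0, 0, -0.25], [0, 0, 0], 0],
    [[0, 0, -0.5], [0, 0, 0], 0],
    [[0, 0, -0.75], [0, 0, 0], 0],
    [[0, 0, -1], [0, 0, 0], 0],
    [[0, 0, -1], [0, 0, 0], 0]
  ]
}}

```text
time: 17.33
eef_pos: [0.6601, 0.06, 0.1807]
eef_rot: [3.06, 0.694, 0.019]
ft_force: [1.6, 0.5, 0.8]
grip_width: 0.047
grip_force: 0.0
```

>>> {"op": "servo_tool", "data": {
  "targets": [
    [[-0.2, 0.3, 0], [0, 0, 0], 0],
    [[-0.4, 0.6, 0], [0, 0, 0], 0],
    [[-0.6, 0.9, 0], [0, 0, 0], 0],
    [[-0.8, 1, 0], [0, 0, 0], 0],
    [[-0.8, 1, 0], [0, 0, 0], 0],
    [[-0.8, 1, 0], [0, 0, 0], 0]
  ]
}}

```text
time: 17.83
eef_pos: [0.6268, -0.0652, 0.1724]
eef_rot: [-3.064, -0.691, -0.001]
ft_force: [0.4, 0.4, 0.1]
grip_width: 0.0469
grip_force: 0.0
```

Run:
```python
from h import *
for n in('scene','top'):
    c=cap(n,n+'9.png'); P=cloud(c); x,y=.656,.06
    r=np.hypot(P[...,0]-x,P[...,1]-y); m=(r<.064)&(r>.016)&(P[...,2]>.058)&(P[...,2]<.075)
    q=P[m]; k=np.linalg.lstsq(np.c_[q[:,:2]-[x,y],np.ones(len(q))],q[:,2],rcond=None)[0]
    print(n,len(q),'plane',k.round(4),cv2.minEnclosingCircle(q[:,:2].astype(np.float32)),'median z',np.median(q[:,2]))
s=bot.sense();print(s['eef_pos'],s['ft_force'],s['time'])
```

```text
scene 2233 plane [-0.0059 -0.0052  0.0665] ((0.655565083026886, 0.06087934225797653), 0.06104905158281326) median z 0.06669048514640019
top 1821 plane [0.004  0.0016 0.0668] ((0.6556968092918396, 0.05875779688358307), 0.06018279120326042) median z 0.06683421404885603
[ 0.62730659 -0.06371323  0.17236229] [0.12607815 0.57994952 0.01474221] 17.9333
```

View pics/scene9.png

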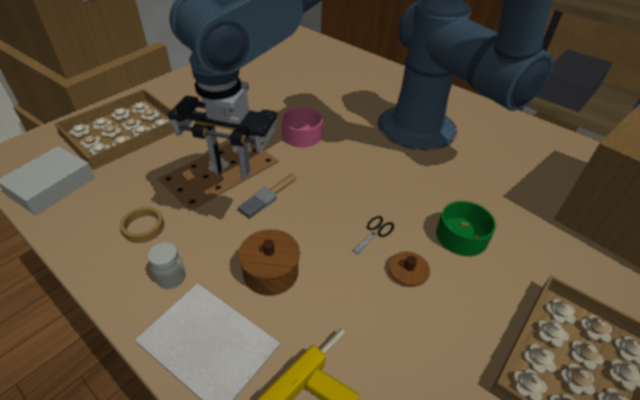

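The picture shows the lid level on the box at (268,262), its top at z 66.7 mm (66 mm expected) and centred on the rim. The small lid at (409,268) is where it was. The arm touches nothing.

```bash
python3 -c "
from cell import bot
print(bot.finish_job())"
```

```text
the job is handed in; nothing more can be done
None
```

The bud flower stands centred between the stops, the fitting lid sits level on the box rim, and the job was handed in at about 18 s of the 64 s allowed.

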